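Move the flash-test cover to the purge stand and purge it

TASK

The flash test is finished: lift the loose cover off the test cup and set it into the ring of the purge stand, turning it by feel, without forcing it, until its lug drops into the ring's notch and the cover lies flat and flush on the ring. Then press the stand's pedal fully down to its stop, hold it there for about a second, and let it come back up. Leave the cover in the ring and do not disturb the other things on the bench.

Things in the scene. Friction and masses are not known exactly. Their poses are not given: they have to be found in the camera images.
- cover_mid (a point): Loose steel cover (about 280 g) of the test cup; point: middle of its black slab handle, 64 mm along x, 18 mm along y, 44 mm high (22 mm above and below the point); z up. The handle stands on a flange 104 mm across, 6 mm thick, underside 28 mm below this point. Under it a spigot 84 mm across, 18 mm deep, its last 6 mm tapering to 76 mm.
- cover_lug (a point): Middle of the lower end of the cover's only lug, axes as the cover's. The lug hangs from a small ear on the flange's +x edge, in line with the handle, to 12 mm below the flange's underside; it is 12 mm wide (y), 8 mm thick, its middle 55.5 mm from the cover's axis.
- cup_block: Fixed grey heater block 130 x 130 x 46 mm with an open brass test cup in its middle, 97 mm outside, 90 mm inside, rim 85 mm above the table. Origin on the table under the cup's axis, z up. The cover starts on the cup's rim, its lug hanging outside the cup, its yaw unlike the block's.
- stand: Purge stand, fixed: grey base 150 x 150 x 35 mm, origin on the table under its centre, z up, pedal on its -x side, a seat ring lying on top (90 mm inside, 124 mm outside, 30 mm high). The ring has one notch, 20 mm wide, through its wall over the full height, for the cover's lug.
- ring_centre (a point): Centre of the ring's flat rim, 65 mm above the table; axes of the stand. The notch looks along the stand's +x, but the ring stands turned by up to 0.45 rad either way: NOT in this reading, it must be felt (or seen from above). The ring stays put. Off the notch the lug rides on the rim, flange 12 mm above it; within 0.06 rad it goes in. Seated, cover_mid is 28 mm above this point.
- pedal_pad (a point): Where to press: middle of the black rubber pad (45 x 74 mm) on the stand's pedal, a steel plate 95 x 80 mm hinged along the stand's y, 80 mm from the ring's axis, 18 mm above the table, rising away from the stand. The point lies 70 mm from the hinge, 46 mm above the table; at the stop 20 mm lower. Spring: about 6 N here to start it, 14 N at the stop.
- pedal (a joint): Turn of the pedal in rad: 0 up, 0.30 fully down on its stop; springs back when released.
- beaker: Bystander: glass beaker, 68 mm across, 85 mm high, origin at the centre of its underside.
- bottle_a: Bystander: amber bottle 64 mm across, 130 mm high, origin under its centre.
- bottle_b: Bystander: second amber bottle of the same size, origin under its centre.
- spare_cup: Bystander: smaller spare brass cup, open, 80 mm across the foot, 55 mm high, origin under its centre.
- wrench: Bystander: steel wrench 160 mm long lying on the table.
- case: Bystander: flat black instrument case 130 x 50 x 28 mm lying on the table, origin under its centre.
- timer: Bystander: white bench timer 60 x 75 x 30 mm lying on the table, origin under its centre.

How it is judged:
By the outcome, as a careful person would: the job done as asked, in the order asked, and still so for the second after the job is handed in, with the robot touching nothing.
It also fails if it takes over 67 s, if anything falls off the work surface, if the arm or the gripper's body presses on something with over 40 N, if the wrist force passes 120 N, or if a joint passes its speed limit or range.

ROBOT

A 6-joint arm with a two-finger parallel gripper is mounted at the origin on the work surface. World frame = base frame: x ahead of the robot, y to its left, z up, the work surface at z = 0. Lengths are in m, angles in rad, forces in N, time in s.
With the tool pointing down it reaches from about 0.4 to 0.825 m from the base axis. Payload 7 kg.
Tool frame: the origin (TCP) lies at the very end of the fingers, on their centre line; the grasp point (between the pads) lies 19 mm behind it; z points along the fingers, y is the direction in which the jaws open and shut (so a half turn about z gives the same grasp; the last joint's range is limited). The gripper opens to 88 mm and grips with 3 to 60 N. Pads are 19 mm wide; open, the fingers measure 130 mm over their backs; the gripper's body (78 mm by 193 mm) begins 47 mm behind the grasp point.
Start: joints at [-0.899, 0.359, 0.012, 0, -1.224, -0.288], TCP at [0.253, -0.626, 0.227] pointing down, gripper open.
Joint ranges: [-3.07, 3.07], [-1.43, 2.12], [-1.02, 1.25], [-3.03, 1.67], [-3.05, -0], [-3.03, 3.03]. Speed limits (rad/s): [2.39, 2.39, 3.01, 3.14, 3.14, 3.14].

INTERFACE

Orientations are given as [roll, pitch, yaw] about the fixed x, y, z axes, in that order (R = Rz(yaw) Ry(pitch) Rx(roll)).
In Python, from station import arm, eyes, job, outline_of gives the robot as it stands.
- The arm moves only by the tool apply_moves, never from a script. Its argument "moves" is a list of rows, each a list of 5 numbers: the opening, from -1 (shut) to 1 (fully open), then the shift along the tool's x, y, z in m, then the turn about the tool's z in rad. A call has 1 to 12 rows; each row shifts and turns the commanded pose from where the row before left it, along the tool's axes as they then stand; what a row does not reach is not made up. A row lasts 1/12 s, in which the tool goes at most 41.7 mm and 7.16 degrees, less where a joint would pass 70% of its speed; a pose out of reach is approached as far as the arm can. A call with a gripper value outside its range is refused whole. The fingers move at their own pace and stop on an object; "newtons" is the grip in N (left out, the last holds). Time passes only in rows, so rows that do not move let the fingers close. It gives the time, the measured TCP pose, the force and the opening at its end, in the units of the state.
- arm.get_state(): the state, without advancing time (a new reading comes with each control period).
- eyes.grab_frame(name): name is "scene" or "top"; returns a dict with "color" (400x640x3 uint8, red, green, blue), "z_map" (400x640 float32, m along the optical axis (not along the pixel's ray), 0 where there is no reading), "camera_matrix" (3x3 intrinsics, pixels), "extrinsics" (4x4, takes a point from camera to world coordinates). Camera axes: x right, y up, looking along -z (the intrinsics and any distortion apply to the point x, -y, -z); pixel columns grow to the right and rows downward; lengths in m; the calibration is good to about 2 mm. A picture is of the moment at which its call begins.
- job.job_done(): hands the job in, once; it reports no verdict.
Trained networks look in a picture, given as the dict that the camera call returned (one of the last four; its "shot" number tells which), for a name from the list of things; names that differ only in an ending like _2 or _b are one class to them, and where a whole thing is asked for, a point or a joint stands for the part that bears it (a point fixed in the world has none). Each returns a list of dicts, best first, with "score" (0 to 1); they miss things now and then, are a little off and sometimes report something else, mostly with a low value. They report only what shows in the picture. A call takes as long as a camera call.
- outline_of(label, picture): "region" (400x640 bool, what is visible of it) and "extent" ([left, top, right, bottom] in pixels, round what is visible of it).
The state is a dict: "t": time; "q": joint angles; "qd": joint speeds; "joint_efforts": joint torques, N m; "eef_pos": TCP position; "ee_rot": TCP orientation; "force": force on the tool from outside, world axes, zero at the start; "moment": the same for the moment, N m; "width": finger opening in m.
Only numpy, scipy, OpenCV 4.12 (cv2) and the standard library are available. Lean on these libraries where they do the work, as an engineer would, in place of code of your own. Each camera call takes 0.05 s, during which the arm holds its last target.

## Working session

There is one attempt and no reset: what is moved stays moved. The work goes in short steps, Python scripts to look and compute and a tool call to move; the robot and the scene stay as the last step left them, time stands still between calls to the robot, and variables do not carry over. Pictures are saved under pics/ and viewed, and the job is handed in when it is done.

Besides the shell and the picture viewer there is one more tool, called after "Call:" as name([rows], argument=value, ...), one row to a line, values as JSON. apply_moves: Moves the arm, as the interface text tells. Its arguments: {"type":"object","properties":{"moves":{"type":"array","items":{"type":"array","items":{"type":"number"}}},"newtons":{"type":"number"}},"required":["moves"]}

```bash
ls; mkdir -p pics; cat > h.py <<'E'
import numpy as np, cv2, pickle
from station import arm, eyes, job, outline_of
def save(f,n,crop=None,s=1):
    c=f["color"][...,::-1]
    if crop: c=c[crop[1]:crop[3],crop[0]:crop[2]]
    if s!=1: c=cv2.resize(c,None,fx=s,fy=s,interpolation=cv2.INTER_CUBIC)
    cv2.imwrite("pics/"+n+".png",c)
def cloud(f):
    K=f["camera_matrix"];T=f["extrinsics"];z=f["z_map"]
    v,u=np.mgrid[0:400,0:640]
    x=(u-K[0,2])/K[0,0]*z; y=(v-K[1,2])/K[1,1]*z
    P=np.stack([x,-y,-z],-1)@T[:3,:3].T+T[:3,3]
    P[z<=0]=np.nan
    return P
E
python3 - <<'E'
from h import *
s=arm.get_state(); print({k:np.round(v,3) for k,v in s.items()})
for n in("top","scene"):
    f=eyes.grab_frame(n); save(f,n+"0"); pickle.dump(f,open(n+".pkl","wb")); print([k for k in f], f["camera_matrix"],f["extrinsics"].round(3))
    P=cloud(f)
    for l in ["cover_mid","cover_lug","cup_block","stand","pedal_pad","beaker","bottle_a","bottle_b","spare_cup","wrench","case","timer"]:
        for r in outline_of(l,f)[:2]:
            p=P[r["region"]]; p=p[~np.isnan(p[:,0])]
            print(n,l,round(r["score"],2),np.round(r["extent"]),len(p), np.median(p,0).round(3) if len(p) else None, np.percentile(p,[2,98],axis=0).round(3).tolist() if len(p) else None)
print(arm.get_state()["t"])
E
```

```text
pics
{'t': np.float64(0.0), 'q': array([-0.899,  0.359,  0.011, -0.   , -1.224, -0.288]), 'qd': array([ 0.001, -0.001, -0.001,  0.002,  0.   , -0.001]), 'joint_efforts': array([ 0.0000e+00, -5.8272e+01,  2.9306e+01,  6.9970e+00,  7.0000e-03,
       -0.0000e+00]), 'eef_pos': array([ 0.253, -0.625,  0.226]), 'ee_rot': array([ 3.14 , -0.   , -2.758]), 'force': array([-0.055, -0.534, -0.506]), 'moment': array([-0.042, -0.023,  0.003]), 'width': np.float64(0.088)}
['color', 'z_map', 'camera_matrix', 'extrinsics', 'shot'] [[415.49103578   0.         321.40956051]
 [  0.         415.49103578 200.99547382]
 [  0.           0.           1.        ]] [[ 2.000e-03  9.830e-01 -1.820e-01  3.010e-01]
 [-1.000e+00  0.000e+00 -9.000e-03  1.000e-03]
 [-8.000e-03  1.820e-01  9.830e-01  1.292e+00]
 [ 0.000e+00  0.000e+00  0.000e+00  1.000e+00]]
top cover_mid 0.82 [245. 145. 279. 182.] 936 [0.639 0.194 0.092] [[0.595, 0.151, 0.087], [0.692, 0.243, 0.138]]
top cover_lug 0.56 [242. 144. 278. 180.] 931 [0.638 0.194 0.092] [[0.594, 0.151, 0.085], [0.691, 0.243, 0.138]]
top cup_block 0.83 [240. 146. 283. 190
[... 3090 characters left out ...]
597, -0.379, 0.13]]
scene bottle_b 0.78 [431. 236. 463. 275.] 818 [0.56 0.4  0.08] [[0.524, 0.372, -0.001], [0.574, 0.433, 0.13]]
scene spare_cup 0.83 [306. 174. 335. 202.] 597 [ 0.442 -0.006  0.026] [[0.408, -0.037, -0.001], [0.478, 0.03, 0.054]]
scene wrench 0.79 [282. 217. 330. 240.] 306 [0.58  0.006 0.005] [[0.564, -0.073, -0.0], [0.596, 0.071, 0.011]]
scene case 0.73 [204. 123. 237. 154.] 483 [ 0.382 -0.4    0.026] [[0.329, -0.463, -0.001], [0.426, -0.351, 0.031]]
scene timer 0.65 [440. 198. 472. 229.] 544 [0.373 0.399 0.027] [[0.333, 0.359, 0.002], [0.404, 0.44, 0.033]]
scene timer 0.21 [249. 159. 283. 193.] 680 [ 0.474 -0.19   0.036] [[0.414, -0.232, -0.0], [0.516, -0.153, 0.053]]
1.3
```

```bash
python3 - <<'E'
from h import *
T=pickle.load(open("top.pkl","rb"));S=pickle.load(open("scene.pkl","rb"))
def cr(f,b,s):
    return cv2.resize(f["color"][b[1]:b[3],b[0]:b[2],::-1],None,fx=s,fy=s,interpolation=cv2.INTER_CUBIC)
a=np.hstack([cr(T,(235,140,290,195),7),cr(T,(345,150,420,245),4)[:385]]) 
cv2.imwrite("pics/a.png",a)
a=np.hstack([cr(S,(325,222,400,302),5),cr(S,(205,155,290,245),400/90)[:400]]); cv2.imwrite("pics/b.png",a)
# cover fits
for f in(T,S):
    P=cloud(f).reshape(-1,3); c=f["color"].reshape(-1,3)
    m=(abs(P[:,0]-.643)<.09)&(abs(P[:,1]-.197)<.09)
    h=P[m&(P[:,2]>.128)&(P[:,2]<.145)]
    r=cv2.minAreaRect((h[:,:2]*1000).astype(np.float32)); print("handle",len(h),h.mean(0).round(4),r)
    h=P[m&(P[:,2]>.084)&(P[:,2]<.098)]
    (x,y),rad=cv2.minEnclosingCircle((h[:,:2]*1000).astype(np.float32)); print("flange",len(h),x,y,rad,np.median(h[:,2]))
    m=(abs(P[:,0]-.59)<.12)&(abs(P[:,1]+.18)<.12)
    h=P[m&(P[:,2]>.060)&(P[:,2]<.075)]
    (x,y),rad=cv2.minEnclosingCircle((h[:,:2]*1000).astype(np.float32)); print("ring",len(h),x,y,rad,np.median(h[:,2]))
    h=P[m&(P[:,2]>.030)&(P[:,2]<.039)&(P[:,0]>.53)]
    print("base",len(h),cv2.minAreaRect((h[:,:2]*1000).astype(np.float32)))
E
```

```text
Traceback (most recent call last):
ValueError: all the input array dimensions except for the concatenation axis must match exactly, but along dimension 0, the array at index 0 has size 385 and the array at index 1 has size 380
```

View pics/top0.png

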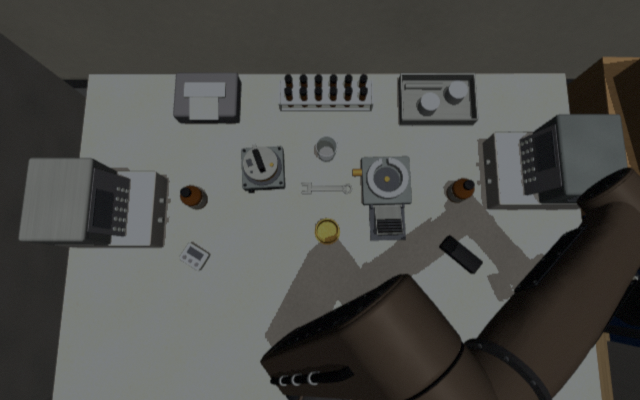

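```bash
python3 - <<'E'
from h import *
T=pickle.load(open("top.pkl","rb"));S=pickle.load(open("scene.pkl","rb"))
def cr(f,b,s=None):
    return cv2.resize(f["color"][b[1]:b[3],b[0]:b[2],::-1],(400,400),interpolation=cv2.INTER_CUBIC)
a=np.hstack([cr(T,(235,140,290,195)),cr(T,(357,150,417,210))]) 
cv2.imwrite("pics/a.png",a)
a=np.hstack([cr(S,(325,222,400,297)),cr(S,(205,155,290,240))]); cv2.imwrite("pics/b.png",a)
# cover fits
for f in(T,S):
    P=cloud(f).reshape(-1,3); c=f["color"].reshape(-1,3)
    m=(abs(P[:,0]-.643)<.09)&(abs(P[:,1]-.197)<.09)
    h=P[m&(P[:,2]>.128)&(P[:,2]<.145)]
    r=cv2.minAreaRect((h[:,:2]*1000).astype(np.float32)); print("handle",len(h),h.mean(0).round(4),r)
    h=P[m&(P[:,2]>.084)&(P[:,2]<.098)]
    (x,y),rad=cv2.minEnclosingCircle((h[:,:2]*1000).astype(np.float32)); print("flange",len(h),x,y,rad,np.median(h[:,2]))
    m=(abs(P[:,0]-.59)<.12)&(abs(P[:,1]+.18)<.12)
    h=P[m&(P[:,2]>.060)&(P[:,2]<.075)]
    (x,y),rad=cv2.minEnclosingCircle((h[:,:2]*1000).astype(np.float32)); print("ring",len(h),x,y,rad,np.median(h[:,2]))
    h=P[m&(P[:,2]>.030)&(P[:,2]<.039)&(P[:,0]>.53)]
    print("base",len(h),cv2.minAreaRect((h[:,:2]*1000).astype(np.float32)))
E
```

```text
handle 135 [0.6399 0.1957 0.1352] ((640.8980712890625, 196.23916625976562), (63.27632141113281, 17.87214469909668), 20.74186897277832)
flange 762 644.6973876953125 199.182373046875 56.56957244873047 0.09186672414955332
ring 604 604.114990234375 -187.44046020507812 64.06605529785156 0.06558464243818385
base 1177 ((603.5660400390625, -175.11395263671875), (148.33425903320312, 177.87973022460938), 0.673970639705658)
handle 153 [0.64   0.1963 0.133 ] ((639.62890625, 195.5185089111328), (62.13068771362305, 18.040409088134766), 19.162128448486328)
flange 922 643.2509155273438 197.22244262695312 56.7091064453125 0.08968431311410363
ring 548 602.215576171875 -189.74913024902344 64.50970458984375 0.06372203430512202
base 1090 ((603.0047607421875, -176.94996643066406), (147.53924560546875, 173.79034423828125), 0.6493512988090515)
```

View pics/a.png

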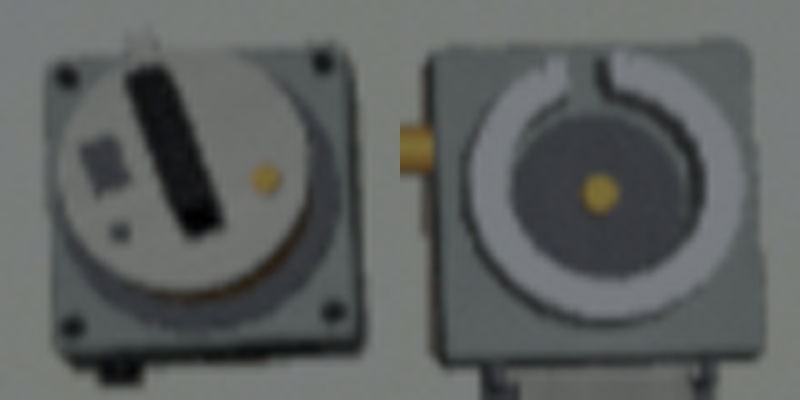

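View pics/b.png

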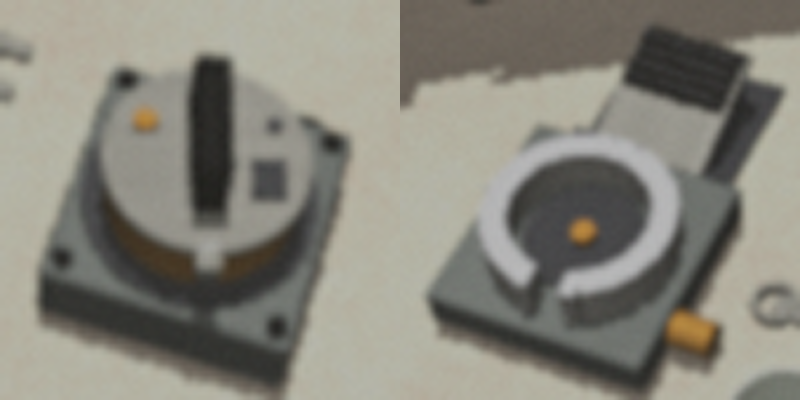

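```bash
python3 - <<'E'
from h import *
from scipy.optimize import least_squares
def plane(f,u,v,z):
    K=f["camera_matrix"];T=f["extrinsics"]
    d=np.stack([(u-K[0,2])/K[0,0],-(v-K[1,2])/K[1,1],-np.ones(np.shape(u))],-1)@T[:3,:3].T
    return T[:3,3]+d*((z-T[2,3])/d[...,2])[...,None]
for n in("top","scene"):
    f=pickle.load(open(n+".pkl","rb"));K=f["camera_matrix"];T=f["extrinsics"]
    g=f["color"].astype(float).mean(-1)
    def proj(p):
        q=(p-T[:3,3])@T[:3,:3]; return q[...,0]/-q[...,2]*K[0,0]+K[0,2], -q[...,1]/-q[...,2]*K[1,1]+K[1,2]
    P=cloud(f); q=P.reshape(-1,3)
    m=(np.hypot(q[:,0]-.603,q[:,1]+.187)<.08)&(q[:,2]>.061)&(q[:,2]<.07)
    print(n,"rim z",np.median(q[m,2]), "brightness",np.median(g.ravel()[m]))
    # template fit centre: maximise contrast annulus
    def samp(p):
        u,v=proj(p); return cv2.remap(g.astype(np.float32),u.astype(np.float32),v.astype(np.float32),cv2.INTER_LINEAR)
    a=np.linspace(-np.pi,np.pi,360,endpoint=False); 
    sel=np.abs(a)>.7
    best=None
    for cx in np.arange(.590,.6151,.0005):
        for cy in np.arange(-.200,-.174,.0005):
            def ringv(r): return samp(np.stack([cx+r*np.cos(a[sel]),cy+r*np.sin(a[sel]),np.full(sel.sum(),.065)],-1)[None])[0]
            sc=np.mean([ringv(r).mean() for r in(.047,.050,.054,.058,.060)])-np.mean([ringv(r).mean() for r in(.041,.043,.064,.066)])
            if best is None or sc>best[0]: best=(sc,cx,cy)
    print("ring",best)
    _,cx,cy=best
    aa=np.arange(-.6,.61,.05)
    for r in(.049,.053,.057):
        p=np.stack([cx+r*np.cos(aa),cy+r*np.sin(aa),np.full(len(aa),.065)],-1)[None]
        print(r,dict(zip(aa.round(2).tolist(),samp(p)[0].round().astype(int).tolist())))
    # handle top minAreaRect, dark pixels
    m=(np.hypot(q[:,0]-.643,q[:,1]-.197)<.05)&(q[:,2]>.125)
    # pad
    m=(abs(q[:,0]-.47)<.07)&(abs(q[:,1]+.19)<.07)&(q[:,2]>.03)&(q[:,2]<.06)
    dark=m&(g.ravel()<60)
    h=q[dark]; print("pad",len(h),h.mean(0).round(4),cv2.minAreaRect((h[:,:2]*1000).astype(np.float32)), np.median(g.ravel()[m]))
    m=(q[:,2]>.030)&(q[:,2]<.04)&(abs(q[:,0]-.6)<.1)&(q[:,1]<-.09)&(q[:,1]>-.28)&(q[:,0]>.526)
    print("base yrange",np.percentile(q[m],[1,99],axis=0).round(4).tolist())
E
```

```text
top rim z 0.06553130060122403 brightness 122.33333333333333
ring (np.float32(46.06418), np.float64(0.6019999999999986), np.float64(-0.188))
0.049 {-0.6: 121, -0.55: 118, -0.5: 119, -0.45: 122, -0.4: 120, -0.35: 120, -0.3: 121, -0.25: 121, -0.2: 119, -0.15: 115, -0.1: 98, -0.05: 63, 0.0: 43, 0.05: 54, 0.1: 73, 0.15: 88, 0.2: 90, 0.25: 92, 0.3: 99, 0.35: 107, 0.4: 114, 0.45: 119, 0.5: 120, 0.55: 121, 0.6: 122}
0.053 {-0.6: 125, -0.55: 124, -0.5: 124, -0.45: 124, -0.4: 124, -0.35: 124, -0.3: 124, -0.25: 124, -0.2: 124, -0.15: 122, -0.1: 111, -0.05: 78, 0.0: 47, 0.05: 56, 0.1: 76, 0.15: 88, 0.2: 91, 0.25: 93, 0.3: 99, 0.35: 118, 0.4: 122, 0.45: 123, 0.5: 124, 0.55: 124, 0.6: 124}
0.057 {-0.6: 123, -0.55: 123, -0.5: 123, -0.45: 123, -0.4: 123, -0.35: 123, -0.3: 123, -0.25: 122, -0.2: 119, -0.15: 122, -0.1: 117, -0.05: 88, 0.0: 60, 0.05: 64, 0.1: 82, 0.15: 89, 0.2: 90, 0.25: 93, 0.3: 106, 0.35: 120, 0.4: 123, 0.45: 122, 0.5: 117, 0.55: 122, 0.6: 123}
pad 359 [ 0.4558 -0.1913  0.0473] ((479.1759338378906, -183.4243927001953), (92.21735382080078, 92.0078125), 0.5350231528282166) 63.333333333
[... 544 characters left out ...]
.35: 181, -0.3: 182, -0.25: 182, -0.2: 183, -0.15: 177, -0.1: 157, -0.05: 115, 0.0: 78, 0.05: 61, 0.1: 63, 0.15: 69, 0.2: 74, 0.25: 94, 0.3: 129, 0.35: 161, 0.4: 178, 0.45: 180, 0.5: 179, 0.55: 180, 0.6: 181}
0.057 {-0.6: 177, -0.55: 178, -0.5: 176, -0.45: 176, -0.4: 176, -0.35: 175, -0.3: 177, -0.25: 178, -0.2: 180, -0.15: 176, -0.1: 162, -0.05: 124, 0.0: 79, 0.05: 60, 0.1: 63, 0.15: 77, 0.2: 89, 0.25: 106, 0.3: 136, 0.35: 166, 0.4: 176, 0.45: 169, 0.5: 164, 0.55: 169, 0.6: 172}
pad 252 [ 0.4562 -0.1926  0.0448] ((455.8565673828125, -192.28515625), (40.60266876220703, 69.87084197998047), 0.8019723296165466) 58.83333333333333
base yrange [[0.5288, -0.2603, 0.0302], [0.6752, -0.1129, 0.0397]]
```

```bash
cat > plan.py <<'E'
import sys
from h import *
s=arm.get_state(); p=s["eef_pos"]; y=s["ee_rot"][2]
print("t",round(s["t"],2),"pos",np.round(p,4),"rot",np.round(s["ee_rot"],4),"w",round(float(s["width"]),4),"F",np.round(s["force"],1),"M",np.round(s["moment"],2),"q",np.round(s["q"],2))
if len(sys.argv)>1:
    t=np.array([float(a) for a in sys.argv[1:4]]); ty=float(sys.argv[4])
    d=t-p
    for nm,yy in(("at yaw now",y),("after turn",ty)):
        print(nm,np.round([np.cos(yy)*d[0]+np.sin(yy)*d[1],np.sin(yy)*d[0]-np.cos(yy)*d[1],-d[2]],4))
    print("turn",round((y-ty+np.pi)%(2*np.pi)-np.pi,4),"dist",np.linalg.norm(d).round(3))
E
python3 plan.py .640 .196 .19 -2.79
```

```text
t 1.3 pos [ 0.2527 -0.6259  0.2266] rot [-3.1416 -0.     -2.7578] w 0.0873 F [ 0.6  0.2 -0.7] M [ 0.02 -0.04 -0.01] q [-0.9   0.36  0.01  0.   -1.22 -0.29]
at yaw now [-0.6669  0.6171  0.0366]
after turn [-0.6467  0.6382  0.0366]
turn 0.0322 dist 0.909
```

Call:
apply_moves([
  [1,0,0,0,0.032],
  [1,-0.026,0.0257,0,0],
  [1,-0.026,0.0257,0,0],
  [1,-0.026,0.0257,0,0],
  [1,-0.026,0.0257,0,0],
  [1,-0.026,0.0257,0,0],
  [1,-0.026,0.0257,0,0],
  [1,-0.026,0.0257,0,0],
  [1,-0.026,0.0257,0,0],
  [1,-0.026,0.0257,0,0],
  [1,-0.026,0.0257,0,0],
  [1,-0.026,0.0257,0,0],
])

```text
t: 2.3
eef_pos: [0.4242, -0.2603, 0.227]
ee_rot: [-3.141, 0.001, -2.79]
force: [1.0, -0.7, -0.2]
width: 0.0881
```

Call:
apply_moves([
  [1,-0.026,0.0257,0,0],
  [1,-0.026,0.0257,0,0],
  [1,-0.026,0.0257,0,0],
  [1,-0.026,0.0257,0,0],
  [1,-0.026,0.0257,0,0],
  [1,-0.026,0.0257,0,0],
  [1,-0.026,0.0257,0,0],
  [1,-0.026,0.0257,0,0],
  [1,-0.026,0.0257,0,0],
  [1,-0.026,0.0257,0,0],
  [1,-0.026,0.0257,0,0],
  [1,-0.026,0.0257,0,0],
])

```text
t: 3.3
eef_pos: [0.6109, 0.1369, 0.2268]
ee_rot: [3.142, 0.0, -2.79]
force: [1.1, -0.9, 0.0]
width: 0.0879
```

```bash
python3 plan.py .640 .196 .096 -2.79
```

```text
t 3.3 pos [0.6109 0.1369 0.2268] rot [ 3.1415e+00  5.0000e-04 -2.7895e+00] w 0.0879 F [ 1.1 -0.9  0. ] M [-0.08 -0.08 -0.02] q [ 0.53  0.28 -0.1   0.   -1.19 -1.75]
at yaw now [-0.0477  0.0454  0.1308]
after turn [-0.0476  0.0454  0.1308]
turn 0.0005 dist 0.146
```

Call:
apply_moves([
  [1,-0.024,0.0235,0,0],
  [1,-0.024,0.0235,0,0],
  [1,0,0,0.02,0],
  [1,0,0,0.02,0],
  [1,0,0,0.01,0],
  [1,0,0,0,0],
])

```text
t: 3.8
eef_pos: [0.6378, 0.1951, 0.1736]
ee_rot: [-3.141, -0.005, -2.79]
force: [-0.7, -0.6, -0.7]
width: 0.0878
```

```bash
python3 plan.py .640 .196 .096 -2.79; python3 - <<'E'
from h import *
f=eyes.grab_frame("scene"); save(f,"c",(310,150,430,300),4)
P=cloud(f).reshape(-1,3)
m=(abs(P[:,0]-.643)<.09)&(abs(P[:,1]-.197)<.09)
h=P[m&(P[:,2]>.128)&(P[:,2]<.145)]
r=cv2.minAreaRect((h[:,:2]*1000).astype(np.float32)); print("handle",len(h),h.mean(0).round(4),r)
E
```

```text
t 3.8 pos [0.6378 0.1951 0.1736] rot [-3.1411 -0.0048 -2.79  ] w 0.0878 F [-0.7 -0.6 -0.7] M [-0.01  0.03  0.  ] q [ 0.59  0.38 -0.07 -0.   -1.12 -1.81]
at yaw now [-0.0024  0.0001  0.0776]
after turn [-0.0024  0.0001  0.0776]
turn -0.0 dist 0.078
handle 155 [0.6402 0.1965 0.133 ] ((639.99072265625, 195.73715209960938), (61.1602783203125, 17.86793327331543), 19.523059844970703)
```

View pics/c.png

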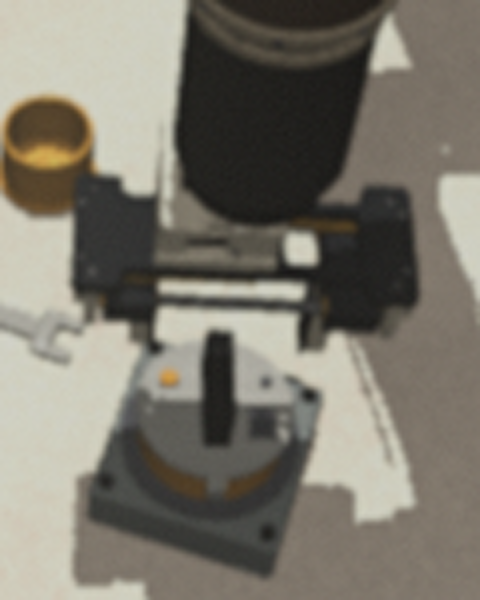

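The fingers straddle the handle (handle at 218,390 in the crop, fingers either side at 140 and 315), and the yaw agrees within 1°. I'll descend and grip.

Call:
apply_moves([
  [1,-0.002,0,0.02,0],
  [1,0,0,0.02,0],
  [1,0,0,0.02,0],
  [1,0,0,0.01,0],
  [1,0,0,0.006,0],
  [1,0,0,0,0],
  [-1,0,0,0,0],
  [-1,0,0,0,0],
  [-1,0,0,0,0],
  [-1,0,0,0,0],
  [-1,0,0,0,0],
  [-1,0,0,0,0],
], newtons=40)

```text
t: 4.85
eef_pos: [0.6413, 0.1965, 0.1009]
ee_rot: [3.141, 0.0, -2.79]
force: [-0.2, -0.1, -0.4]
width: 0.0531
```

```bash
python3 plan.py
```

```text
t 4.85 pos [0.6413 0.1965 0.1009] rot [ 3.1415e+00  5.0000e-04 -2.7898e+00] w 0.0531 F [-0.2 -0.1 -0.4] M [0.05 0.   0.05] q [ 0.59  0.45 -0.15  0.   -0.97 -1.81]
```

Call:
apply_moves([
  [-1,0,0,0.004,0],
  [-1,0,0,0,0],
  [-1,0,0,0,0],
  [-1,0,0,0,0],
  [-1,0,0,0,0],
  [-1,0,0,0,0],
  [-1,0,0,0,0],
  [-1,0,0,0,0],
  [-1,0,0,0,0],
  [-1,0,0,0,0],
])

```text
t: 5.68
eef_pos: [0.6412, 0.1965, 0.0965]
ee_rot: [3.141, 0.0, -2.79]
force: [-0.5, 0.1, -1.5]
width: 0.0176
```

```bash
python3 plan.py
```

```text
t 5.68 pos [0.6412 0.1965 0.0965] rot [ 3.1415e+00  1.0000e-04 -2.7898e+00] w 0.0176 F [-0.5  0.1 -1.5] M [ 0.27 -0.1   0.03] q [ 0.59  0.45 -0.16 -0.   -0.96 -1.81]
```

Call:
apply_moves([
  [-1,0,0,-0.005,0],
  [-1,0,0,-0.01,0],
  [-1,0,0,-0.015,0],
  [-1,0,0,-0.02,0],
  [-1,0,0,-0.02,0],
  [-1,0,0,-0.01,0],
  [-1,0,0,0,0],
  [-1,0,0,0,0],
])

```text
t: 6.35
eef_pos: [0.6411, 0.1965, 0.1769]
ee_rot: [3.141, 0.001, -2.79]
force: [-0.7, -0.9, -3.0]
width: 0.0177
```

```bash
python3 plan.py .602 -.1875 .176 -3.0216;  python3 - <<'E'
from h import *
for n in("scene","top"):
    f=eyes.grab_frame(n)
    P=cloud(f)
    r=outline_of("cover_mid",f)
    for a in r[:1]:
        p=P[a["region"]]; print(n,a["score"],a["extent"],np.nanpercentile(p,[2,50,98],axis=0).round(3).tolist())
    save(f,"d"+n,(310,150,430,300) if n=="scene" else (200,100,320,220),4)
E
```

```text
t 6.35 pos [0.6411 0.1965 0.1769] rot [ 3.1409e+00  8.0000e-04 -2.7901e+00] w 0.0177 F [-0.7 -0.9 -3. ] M [-0.03  0.05 -0.04] q [ 0.59  0.38 -0.07 -0.   -1.12 -1.81]
at yaw now [ 0.1689 -0.3471  0.0009]
after turn [ 0.0847 -0.3766  0.0009]
turn 0.2315 dist 0.386
top 0.87 [244.4, 150.9, 275.2, 171.2] [[0.591, 0.147, 0.166], [0.613, 0.182, 0.171], [0.647, 0.228, 0.216]]
```

View pics/dscene.png

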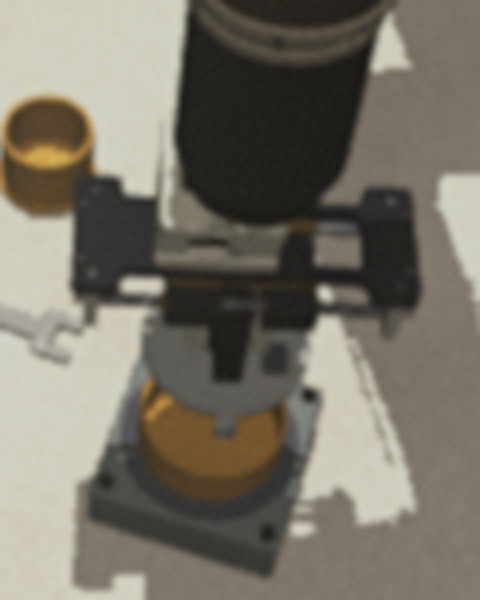

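Call:
apply_moves([
  [-1,0,0,0,0.077],
  [-1,0,0,0,0.077],
  [-1,0,0,0,0.077],
  [-1,0.007,-0.0314,0,0],
  [-1,0.007,-0.0314,0,0],
  [-1,0.007,-0.0314,0,0],
  [-1,0.007,-0.0314,0,0],
  [-1,0.007,-0.0314,0,0],
  [-1,0.007,-0.0314,0,0],
  [-1,0.007,-0.0314,0,0],
  [-1,0.007,-0.0314,0,0],
  [-1,0.007,-0.0314,0,0],
])

```text
t: 7.55
eef_pos: [0.6119, -0.0932, 0.1757]
ee_rot: [3.142, -0.001, -3.021]
force: [0.8, 0.1, -2.1]
width: 0.018
```

Call:
apply_moves([
  [-1,0.007,-0.0314,0,0],
  [-1,0.007,-0.0314,0,0],
  [-1,0.007,-0.0314,0,0],
  [-1,0,0,0.02,0],
  [-1,0,0,0.02,0],
  [-1,0,0,0.005,0],
  [-1,0,0,0,0],
  [-1,0,0,0,0],
  [-1,0,0,0,0],
])

```text
t: 8.3
eef_pos: [0.604, -0.1875, 0.1326]
ee_rot: [-3.141, 0.001, -3.02]
force: [-0.4, -0.0, -4.0]
width: 0.018
```

```bash
python3 plan.py .603 -.1875 .105 -3.0216;  python3 - <<'E'
from h import *
for n in("scene","top"):
    f=eyes.grab_frame(n); pickle.dump(f,open(n+"2.pkl","wb"))
    save(f,"e"+n,(190,110,310,260) if n=="scene" else (330,120,450,240),4)
E
```

```text
t 8.3 pos [ 0.604  -0.1875  0.1326] rot [-3.1410e+00  1.2000e-03 -3.0198e+00] w 0.018 F [-0.4 -0.  -4. ] M [ 0.01 -0.01  0.04] q [ 0.01  0.36 -0.21  0.   -1.   -1.46]
at yaw now [0.001  0.0001 0.0276]
after turn [0.001  0.0001 0.0276]
turn 0.0018 dist 0.028
```

View pics/escene.png

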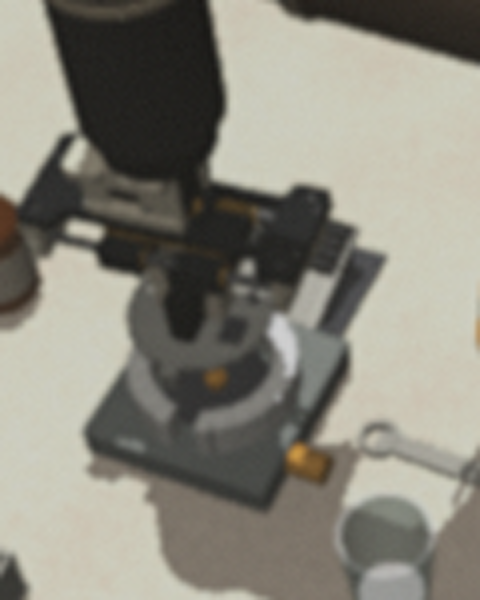

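View pics/etop.png

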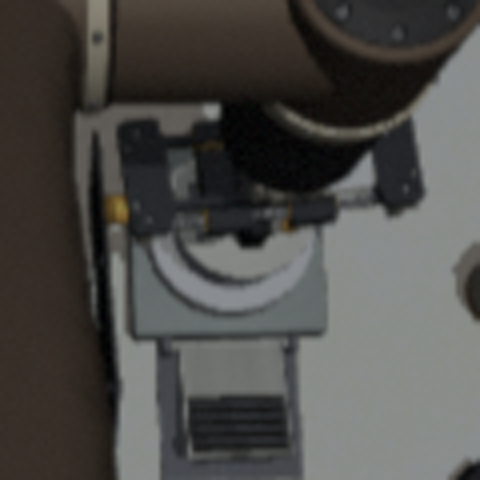

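Call:
apply_moves([
  [-1,0.001,0,0.015,0],
  [-1,0,0,0.012,0],
  [-1,0,0,0.008,0],
  [-1,0,0,0.003,0],
  [-1,0,0,0,0],
  [-1,0,0,0,0],
])

```text
t: 8.9
eef_pos: [0.6024, -0.1879, 0.0936]
ee_rot: [-3.141, -0.0, -3.021]
force: [0.1, -0.4, -2.6]
width: 0.0178
```

```bash
python3 plan.py .603 -.1875 .0765 -3.0216
```

```text
t 8.9 pos [ 0.6024 -0.1879  0.0936] rot [-3.1414e+00 -2.0000e-04 -3.0206e+00] w 0.0178 F [ 0.1 -0.4 -2.6] M [-0.02 -0.1  -0.  ] q [ 0.01  0.4  -0.26  0.   -0.92 -1.46]
at yaw now [-0.0007  0.0003  0.0171]
after turn [-0.0007  0.0003  0.0171]
turn 0.001 dist 0.017
```

Call:
apply_moves([
  [-1,0,0,0.002,0],
  [-1,0,0,0.002,0],
  [-1,0,0,0.002,0],
  [-1,0,0,0.001,0],
  [-1,0,0,0,0],
])

```text
t: 9.32
eef_pos: [0.602, -0.1878, 0.0863]
ee_rot: [3.141, -0.0, -3.021]
force: [0.5, 0.3, -3.3]
width: 0.0176
```

```bash
python3 plan.py .603 -.1875 .0765 -3.0216
```

```text
t 9.32 pos [ 0.602  -0.1878  0.0863] rot [ 3.1415e+00 -3.0000e-04 -3.0209e+00] w 0.0176 F [ 0.5  0.3 -3.3] M [-0.01 -0.02  0.02] q [ 0.01  0.41 -0.26 -0.   -0.9  -1.46]
at yaw now [-0.001   0.0002  0.0098]
after turn [-0.001   0.0002  0.0098]
turn 0.0007 dist 0.01
```

No force at 2 mm below the riding height, so the lug appears to be in the notch. I'll continue gently.

Call:
apply_moves([
  [-1,0,0,0.002,0],
  [-1,0,0,0.002,0],
  [-1,0,0,0.001,0],
  [-1,0,0,0,0],
])

```text
t: 9.65
eef_pos: [0.602, -0.1879, 0.0812]
ee_rot: [3.141, -0.001, -3.021]
force: [-0.5, 0.5, -2.9]
width: 0.0179
```

Call:
apply_moves([
  [-1,0,0,0.0015,0],
  [-1,0,0,0.0015,0],
  [-1,0,0,0,0],
])

```text
t: 9.9
eef_pos: [0.602, -0.1878, 0.0782]
ee_rot: [3.141, -0.0, -3.021]
force: [1.4, -0.8, -3.7]
width: 0.0181
```

```bash
python3 plan.py .603 -.1875 .0765 -3.0216
```

```text
t 9.9 pos [ 0.602  -0.1878  0.0782] rot [ 3.1415e+00 -4.0000e-04 -3.0208e+00] w 0.0181 F [ 1.4 -0.8 -3.7] M [-0.03 -0.01  0.04] q [ 0.01  0.41 -0.27 -0.   -0.89 -1.46]
at yaw now [-0.001   0.0002  0.0017]
after turn [-0.001   0.0002  0.0017]
turn 0.0008 dist 0.002
```

Call:
apply_moves([
  [-1,0,0,0.001,0],
  [-1,0,0,0.0005,0],
  [-1,0,0,0,0],
])

```text
t: 10.15
eef_pos: [0.6021, -0.1879, 0.0769]
ee_rot: [3.142, -0.0, -3.021]
force: [-0.5, -0.2, -3.4]
width: 0.0178
```

Call:
apply_moves([
  [-1,0,0,0.0005,0],
  [-1,0,0,0.0005,0],
  [-1,0,0,0,0],
])

```text
t: 10.4
eef_pos: [0.6023, -0.1879, 0.0765]
ee_rot: [-3.141, 0.0, -3.021]
force: [-1.0, 0.8, 1.7]
width: 0.0176
```

```bash
python3 plan.py .603 -.1875 .0765 -3.0216
```

```text
t 10.4 pos [ 0.6023 -0.1879  0.0765] rot [-3.1414e+00  3.0000e-04 -3.0206e+00] w 0.0176 F [-1.   0.8  1.7] M [0.27 0.54 0.03] q [ 0.01  0.42 -0.27  0.   -0.88 -1.46]
at yaw now [-0.0008  0.0003 -0.    ]
after turn [-0.0008  0.0003 -0.    ]
turn 0.001 dist 0.001
```

Call:
apply_moves([
  [1,0,0,0,0],
  [1,0,0,0,0],
  [1,0,0,0,0],
  [1,0,0,0,0],
  [1,0,0,0,0],
  [1,0,0,-0.004,0],
  [1,0,0,-0.01,0],
  [1,0,0,-0.02,0],
  [1,0,0,-0.03,0],
  [1,0,0,-0.03,0],
  [1,0,0,-0.02,0],
  [1,0,0,0,0],
])

```text
t: 11.4
eef_pos: [0.6049, -0.1885, 0.1968]
ee_rot: [-3.139, 0.009, -3.02]
force: [0.7, -0.9, 0.7]
width: 0.0865
```

```bash
python3 plan.py .456 -.190 .17 -3.1416;  python3 - <<'E'
from h import *
for n in("scene","top"):
    f=eyes.grab_frame(n); pickle.dump(f,open(n+"3.pkl","wb"))
    save(f,"f"+n,(190,110,310,260) if n=="scene" else (330,120,450,240),4)
    P=cloud(f).reshape(-1,3)
    m=(np.hypot(P[:,0]-.602,P[:,1]+.1875)<.07)
    h=P[m&(P[:,2]>.108)&(P[:,2]<.125)]
    if len(h)>5: print(n,"handle",len(h),h.mean(0).round(4),cv2.minAreaRect((h[:,:2]*1000).astype(np.float32)))
    h=P[m&(P[:,2]>.06)&(P[:,2]<.09)]
    A=np.c_[h[:,:2]-[.602,-.1875],np.ones(len(h))]; c=np.linalg.lstsq(A,h[:,2],rcond=None)[0]; print(n,"plane",c.round(4),len(h))
E
```

```text
t 11.4 pos [ 0.6049 -0.1885  0.1968] rot [-3.1389  0.0088 -3.02  ] w 0.0865 F [ 0.7 -0.9  0.7] M [-0.07 -0.15  0.04] q [ 0.01  0.31 -0.14  0.   -1.12 -1.46]
at yaw now [0.148  0.0166 0.0268]
after turn [ 0.1489 -0.0015  0.0268]
turn 0.1216 dist 0.151
scene handle 125 [ 0.6008 -0.1874  0.1134] ((600.9403686523438, -188.77923583984375), (62.568302154541016, 19.277435302734375), 6.115118980407715)
scene plane [-0.0136 -0.0041  0.0687] 973
top handle 98 [ 0.5935 -0.1886  0.115 ] ((597.9387817382812, -188.15411376953125), (52.427608489990234, 17.90694236755371), 6.370808124542236)
top plane [0.0251 0.0089 0.0705] 832
```

View pics/fscene.png

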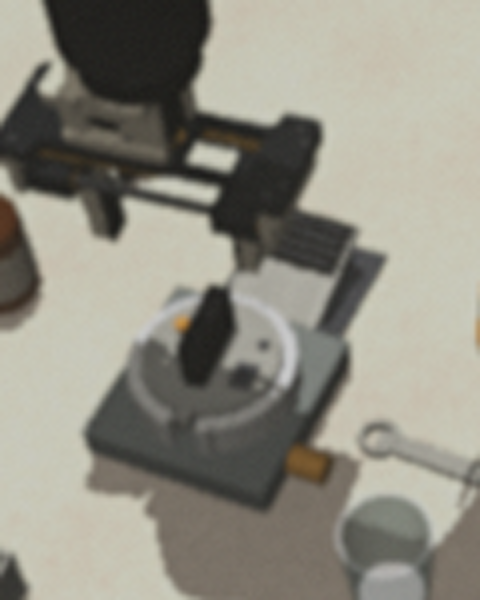

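The scene picture shows the cover flush in the ring, with its lug at the notch (180,420). The handle top is at 0.114 m against an expected 0.115 m. Next is the pedal.

Call:
apply_moves([
  [-1,0,0,0,0.11],
  [-1,0.025,0,0,0],
  [-1,0.03,0,0,0],
  [-1,0.03,0,0,0],
  [-1,0.03,0,0,0],
  [-1,0.03,0,0,0],
  [-1,0,0,0.02,0],
  [-1,0,0,0.03,0],
  [-1,0,0,0.03,0],
  [-1,0,0,0.01,0],
  [-1,0,0,0,0],
  [-1,0,0,0,0],
])

```text
t: 12.5
eef_pos: [0.4571, -0.1896, 0.1001]
ee_rot: [-3.141, -0.002, -3.13]
force: [1.2, -0.3, 1.3]
width: 0.0134
```

```bash
python3 plan.py .458 -.1895 .05 -3.13;  python3 - <<'E'
from h import *
for n in("scene",):
    f=eyes.grab_frame(n)
    save(f,"g"+n,(190,110,310,260) if n=="scene" else (330,120,450,240),4)
E
```

```text
t 12.5 pos [ 0.4571 -0.1896  0.1001] rot [-3.1412e+00 -1.8000e-03 -3.1305e+00] w 0.0134 F [ 1.2 -0.3  1.3] M [-0.04 -0.09 -0.01] q [ 0.01  0.19 -0.55  0.   -0.84 -1.57]
at yaw now [-0.0009  0.0001  0.0501]
after turn [-0.0009  0.0001  0.0501]
turn -0.0005 dist 0.05
```

View pics/gscene.png

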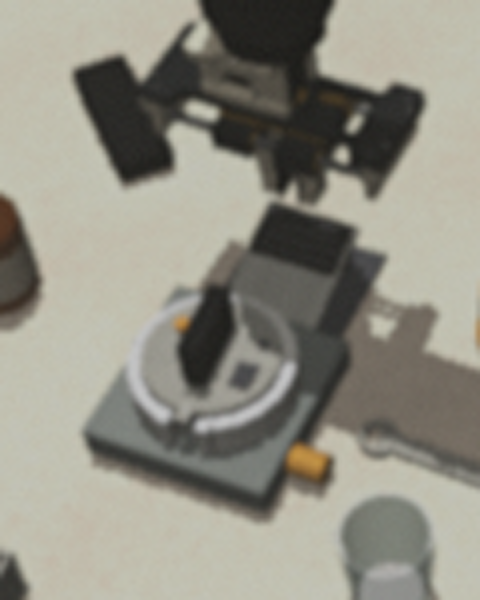

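Call:
apply_moves([
  [-1,0,0,0.02,0],
  [-1,0,0,0.018,0],
  [-1,0,0,0.01,0],
  [-1,0,0,0.003,0],
  [-1,0,0,0.002,0],
  [-1,0,0,0,0],
  [-1,0,0,0,0],
])

```text
t: 13.13
eef_pos: [0.4581, -0.1895, 0.0483]
ee_rot: [-3.141, 0.002, -3.131]
force: [-0.5, 0.4, 1.5]
width: 0.0007
```

Call:
apply_moves([
  [-1,0.001,0,0.003,0],
  [-1,0.001,0,0.003,0],
  [-1,0.001,0,0.003,0],
  [-1,0.001,0,0.003,0],
  [-1,0.0005,0,0.002,0],
  [-1,0,0,0,0],
  [-1,0,0,0,0],
])

```text
t: 13.72
eef_pos: [0.4539, -0.1897, 0.0345]
ee_rot: [-3.141, 0.003, -3.13]
force: [-1.9, 0.3, 9.9]
width: 0.0002
```

```bash
python3 plan.py .4525 -.1895 .026 -3.13
```

```text
t 13.72 pos [ 0.4539 -0.1897  0.0345] rot [-3.1411e+00  2.6000e-03 -3.1301e+00] w 0.0002 F [-1.9  0.3  9.9] M [0.23 0.77 0.03] q [ 0.01  0.28 -0.63  0.   -0.66 -1.57]
at yaw now [0.0014 0.0002 0.0085]
after turn [0.0014 0.0002 0.0085]
turn -0.0001 dist 0.009
```

Call:
apply_moves([
  [-1,0.0005,0,0.003,0],
  [-1,0.0005,0,0.003,0],
  [-1,0,0,0.002,0],
  [-1,0,0,0.001,0],
  [-1,0,0,0,0],
])

```text
t: 14.13
eef_pos: [0.4525, -0.1897, 0.0257]
ee_rot: [-3.141, 0.002, -3.13]
force: [-4.6, 1.6, 14.3]
width: 0.0007
```

```bash
python3 plan.py .4525 -.1895 .026 -3.13
```

```text
t 14.13 pos [ 0.4525 -0.1897  0.0257] rot [-3.1411e+00  1.8000e-03 -3.1301e+00] w 0.0007 F [-4.6  1.6 14.3] M [ 0.37  1.51 -0.1 ] q [ 0.01  0.29 -0.64  0.   -0.64 -1.57]
at yaw now [-0.      0.0002 -0.0003]
after turn [-0.      0.0002 -0.0003]
turn -0.0001 dist 0.0
```

Call:
apply_moves([
  [-1,0,0,0.0005,0],
  [-1,0,0,0.0005,0],
  [-1,0,0,0,0],
])

```text
t: 14.38
eef_pos: [0.4524, -0.1897, 0.0254]
ee_rot: [-3.141, 0.002, -3.13]
force: [-6.8, 3.1, 23.2]
width: 0.0007
```

```bash
python3 plan.py
```

```text
t 14.38 pos [ 0.4524 -0.1897  0.0254] rot [-3.1409e+00  1.9000e-03 -3.1299e+00] w 0.0007 F [-6.8  3.1 23.2] M [ 1.07  2.6  -0.04] q [ 0.01  0.29 -0.64  0.   -0.64 -1.57]
```

On the stop: the force jumped from 14 to 23 N over 0.3 mm. I'll hold for 1 s and then check.

Call:
apply_moves([
  [-1,0,0,0,0],
  [-1,0,0,0,0],
  [-1,0,0,0,0],
  [-1,0,0,0,0],
  [-1,0,0,0,0],
  [-1,0,0,0,0],
  [-1,0,0,0,0],
  [-1,0,0,0,0],
  [-1,0,0,0,0],
  [-1,0,0,0,0],
  [-1,0,0,0,0],
])

```text
t: 15.3
eef_pos: [0.4525, -0.1897, 0.0255]
ee_rot: [-3.141, 0.002, -3.13]
force: [-5.6, 3.4, 23.4]
width: 0.0
```

Call:
apply_moves([
  [-1,-0.0005,0,-0.003,0],
  [-1,-0.0005,0,-0.003,0],
  [-1,-0.001,0,-0.004,0],
  [-1,-0.001,0,-0.004,0],
  [-1,-0.001,0,-0.004,0],
  [-1,-0.001,0,-0.004,0],
  [-1,0,0,-0.01,0],
  [-1,0,0,-0.03,0],
  [-1,0,0,-0.04,0],
  [-1,0,0,-0.04,0],
  [-1,0,0,-0.03,0],
  [-1,0,0,0,0],
])

```text
t: 16.3
eef_pos: [0.4605, -0.1902, 0.2027]
ee_rot: [-3.139, 0.012, -3.13]
force: [2.0, 0.5, 0.0]
width: 0.0003
```

```bash
python3 plan.py;  python3 - <<'E'
from h import *
for n in("scene","top"):
    f=eyes.grab_frame(n)
    save(f,"h"+n)
    P=cloud(f); 
    r=outline_of("pedal_pad",f)[:1]
    for a in r:
        p=P[a["region"]]; print(n,a["score"],np.nanpercentile(p,[2,50,98],axis=0).round(3).tolist())
    P=P.reshape(-1,3)
    m=(np.hypot(P[:,0]-.602,P[:,1]+.1875)<.07)
    h=P[m&(P[:,2]>.108)&(P[:,2]<.125)]
    if len(h)>5: print(n,"handle",len(h),h.mean(0).round(4),cv2.minAreaRect((h[:,:2]*1000).astype(np.float32)))
    h=P[m&(np.hypot(P[:,0]-.602,P[:,1]+.1875)<.05)&(P[:,2]>.06)&(P[:,2]<.085)]; print("flange z",np.percentile(h[:,2],[5,50,95]).round(4))
    h=P[m&(np.hypot(P[:,0]-.602,P[:,1]+.1875)>.053)&(P[:,2]>.06)&(P[:,2]<.09)]; print("rim z",np.percentile(h[:,2],[5,50,95]).round(4))
E
```

```text
t 16.3 pos [ 0.4605 -0.1902  0.2027] rot [-3.1394  0.0121 -3.1296] w 0.0003 F [2.  0.5 0. ] M [-0.04 -0.25  0.02] q [ 0.01  0.08 -0.41  0.   -1.07 -1.57]
scene 0.92 [[0.435, -0.229, 0.021], [0.474, -0.189, 0.037], [0.513, -0.153, 0.052]]
scene handle 125 [ 0.6021 -0.1875  0.1132] ((601.4661254882812, -188.04283142089844), (65.75175476074219, 19.73720932006836), 6.677651882171631)
flange z [0.0656 0.0701 0.0762]
rim z [0.0606 0.0641 0.0677]
top 0.65 [[0.433, -0.229, 0.03], [0.442, -0.179, 0.05], [0.493, -0.155, 0.058]]
flange z [0.0702 0.0718 0.0746]
rim z [0.0621 0.0665 0.0742]
```

View pics/hscene.png

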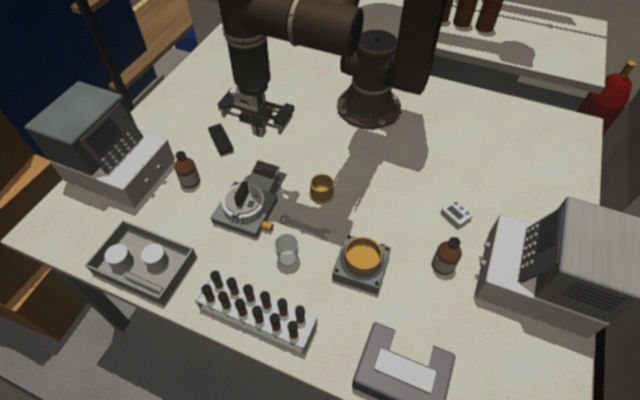

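View pics/htop.png

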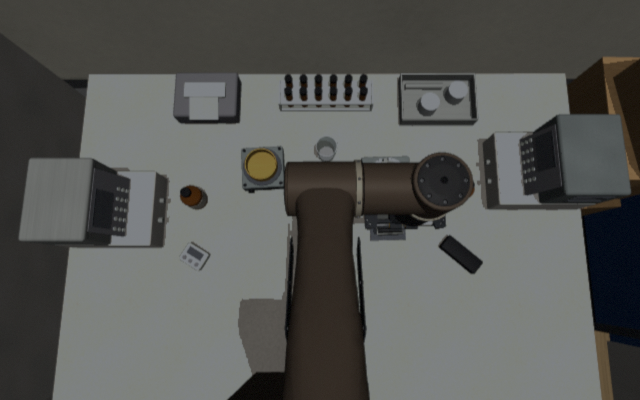

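Call:
apply_moves([
  [-1,0,0,0,0],
  [-1,0,0,0,0],
  [-1,0,0,0,0],
])

```text
t: 16.75
eef_pos: [0.4563, -0.1894, 0.1942]
ee_rot: [3.142, -0.002, -3.131]
force: [0.3, 0.5, 0.9]
width: 0.0006
```

```bash
python3 -c "
from station import job; print(job.job_done())"
```

```text
the job is handed in; nothing more can be done
None
```

The cover is seated flush in the purge stand's ring, the pedal was pressed and came back up, and the job was handed in at about 17 s of the 67 s allowed.

- **Cover:** I read the notch direction from both cameras (about +0.12 rad) and turned the cover to match. The lug went straight in with no contact force, so I did not have to search for the notch by feel. The first contact came at the exact seated height, with about 5 N.
- **Pedal:** I pressed it with closed fingers until it met its stop, where the force jumped from 14 to 23 N. The pad had dropped about 20 mm, as the task says it should. I held it there for about 1.1 s and then released it.
- **Last checks:**
  - The scene camera shows the handle top at about 0.113 m (0.115 m expected).
  - The flange top stands about 6 mm above the rim, which means it is flush.
  - The pedal is back at its starting height.
  - In the final pictures the bystanders look to be where they started; I did not re-measure them.
  - The gripper is clear of everything.
- **Limit on these checks:** the arm blocked most of the top camera's final view of the stand, so the final cover and pedal checks rest mainly on the scene camera. No check failed.

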